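# Count the brass spacers off the counting tray

## Task

Sort out the spacers for the scanner's stand: with the fingertips, sweep the three brass spacers across the counting tray, one at a time, through the gate so that each drops into the collecting slot before the next goes through. Leave the two black ones lying on the pan (nudging them is all right), and pick nothing up: no spacer may be lifted off the pan. Do not disturb the bottle, the magnifier or the roll of tape beside the tray.

Things in the scene. Friction and masses are not known exactly. Their poses are not given: they have to be found in the camera images.
- tray: light-grey counting tray, immovable on rubber feet; origin on the bench, z up. In its own axes, mm: flat pan with inside x -120..120, y -100..115, floor at z 60, rim 14 mm high all round. Its -y wall is a partition, y -105..-100, broken only by the gate. The pan floor ends in a sharp drop at y -105; beyond it a smooth chute slopes down into the open slot. All wall tops are at z 74
- pan (a point): middle of the pan's floor (tray x 0, y 7.5, z 60 mm)
- gate (a point): middle of the gate, a gap 34 mm wide in the 5 mm thick partition, at pan-floor height (tray x 0, y -102.5, z 60 mm); spacers pass towards the tray's -y. Beside it stand two low wedges, 14 mm high: from its sides (x +-18, y -100) they slant out to (x +-44, y -83) and back to (x +-70, y -100). A spacer pushed until its centre is past tray y -105 tips over the edge and slides into the slot
- slot (a point): middle of the flat blue floor of the collecting slot, the open trough in the tray beyond the gate: inside 120 mm long (tray x -60..60), its flat floor (tray y -195..-141) 6 mm above the bench, 54 mm below the pan; between the pan's edge (y -105) and that floor lies a light-grey chute sloping at 56 degrees, down which spacers slide; outer walls 74 mm above the bench
- brass1_mid (a point): brass-yellow spacer bush, a short tube standing on its flat end on the pan: 24 mm across, 12 mm high, 10 mm bore, about 38 g. This point is its centre, 6 mm above the pan while it lies there
- brass2_mid (a point): brass-yellow spacer bush, a short tube standing on its flat end on the pan: 24 mm across, 12 mm high, 10 mm bore, about 38 g. This point is its centre, 6 mm above the pan while it lies there
- brass3_mid (a point): brass-yellow spacer bush, a short tube standing on its flat end on the pan: 24 mm across, 12 mm high, 10 mm bore, about 38 g. This point is its centre, 6 mm above the pan while it lies there
- black1_mid (a point): black steel spacer bush, a short tube standing on its flat end on the pan: 24 mm across, 12 mm high, 10 mm bore, about 35 g. This point is its centre, 6 mm above the pan while it lies there
- black2_mid (a point): black steel spacer bush, a short tube standing on its flat end on the pan: 24 mm across, 12 mm high, 10 mm bore, about 35 g. This point is its centre, 6 mm above the pan while it lies there
- bottle: white dropper bottle standing on the bench behind the tray's back (+y) wall, 38 mm across, 124 mm high; origin at the centre of its base
- loupe: black stand magnifier on the bench beyond the slot end of the tray, 48 mm across, 47 mm high; origin at the centre of its base
- tape: roll of cream lifting tape lying flat on the bench beside the tray's +x side, 60 mm across, 25 mm high; origin at the centre of its underside
Mind the look-alikes: they are no part of the job. Several things look just like the tape: the one meant starts nearest to the robot's base.

How it is judged:
By the outcome, as a careful person would: the job done as asked, in the order asked, and still so for the second after the job is handed in, with the robot touching nothing.
It also fails if it takes over 59 s, if anything falls off the work surface, if the arm or the gripper's body presses on something with over 40 N, if the wrist force passes 120 N, or if a joint passes its speed limit or range.

## Robot

A 6-joint arm with a two-finger parallel gripper is mounted at the origin on the work surface. World frame = base frame: x ahead of the robot, y to its left, z up, the work surface at z = 0. Lengths are in mm, angles in rad, forces in N, time in s.
With the tool pointing down it reaches from about 275 to 750 mm from the base axis. Payload 10.2 kg.
Tool frame: the origin (TCP) lies midway between the tips of the shut fingers; the grasp point (between the pads) lies grasp_offset behind it (grasp_offset is the distance from the TCP to the grasp point, in mm); x points along the fingers, z is the direction in which the jaws open and shut, and the axes are right-handed (so a half turn about x gives the same grasp; the last joint's range is limited). The gripper opens to 85 mm and grips with 20 to 120 N. Pads are 22 mm wide; open, the fingers measure 114 mm over their backs; the gripper's body (76 mm by 85 mm) begins 54 mm behind the grasp point. The pads swing forward as they close: fully open they stand 13 mm farther back than shut.
Start: joints at [0.951, 0.313, 1.498, -0, 1.331, -0.223], TCP at [202.909, 484.21, 231.294] pointing down, gripper open.
Joint ranges: [-2.94, 2.94], [-0.97, 2.17], [0.19, 2.56], [-1.23, 4.37], [0.02, 3.11], [-2.88, 2.88]. Speed limits (rad/s): [2.39, 2.39, 3.01, 3.14, 3.14, 3.14].

## Interface

Orientations are given as a unit quaternion [w, x, y, z].
In Python, from rig import sense, capture, calibration, finish_job, grasp_offset gives the robot as it stands.
- The arm moves only by the shell command python3 -m jog 'ROWS' [FORCE]. ROWS is JSON, a list of rows, each an object with "linear": the shift along the tool's x, y, z scaled (see below), a list of three; "rotation": the turn, a rotation vector about the tool's x, y, z scaled (see below), a list of three; "grip": the finger opening in mm, from 0 to 85.4. A call has 1 to 20 rows; each row is the pose to reach, as a shift and turn from the pose measured when the call began, along the tool's axes at that moment; what a row does not reach only later rows make up. The controller multiplies each number of a shift by 0.3 m and each number of a turn by 0.5 rad. A row lasts 1/12 s, in which the tool goes at most 41.7 mm and 7.16 degrees, less where a joint would pass 70% of its speed; a pose out of reach is approached as far as the arm can. A call with a number of a shift or a turn outside -1 to 1 is refused whole. A call with a gripper value outside its range is refused whole. The fingers move at their own pace and stop on an object; FORCE is the grip in N (left out, the last holds). Time passes only in rows, so rows that repeat a pose let the fingers close. It gives the time, the measured TCP pose, the force and the opening at its end, in the units of the state.
- sense(): the state, without advancing time (a new reading comes with each control period).
- capture(name): name is "scene" or "top" or "wrist"; returns (picture, depth): 420x560x3 uint8, red, green, blue; 420x560 float32, mm along the optical axis (not along the pixel's ray), 0 where there is no reading.
- calibration(name): a dict with "intrinsics" (3x3 intrinsics, pixels), "world_from_camera" (4x4, takes a point from camera to world coordinates). Camera axes: x right, y up, looking along -z (the intrinsics and any distortion apply to the point x, -y, -z); pixel columns grow to the right and rows downward; lengths in mm; the calibration is good to about 2 mm. A picture is of the moment at which its call begins: read the wrist's pose just before it. calibration takes no time and is no camera call; for the wrist camera it gives the pose at the moment of the call.
- finish_job(): hands the job in, once; it reports no verdict.
The state is a dict: "time_s": time; "joints": joint angles; "dq": joint speeds; "tau": joint torques, N m; "eef_pos": TCP position; "ee_rot": TCP orientation; "force": force on the tool from outside, world axes, zero at the start; "wrist_torque": the same for the moment, N m; "grip_width": opening from 0.0 (shut) to 1.0 (fully open).
Only numpy, scipy, OpenCV 4.12 (cv2) and the standard library are available. Lean on these libraries where they do the work, as an engineer would, in place of code of your own. Each camera call takes 0.05 s, during which the arm holds its last target.

## Working session

There is one attempt and no reset: what is moved stays moved. The work goes in short steps, Python scripts to look and compute and a shell command to move; the robot and the scene stay as the last step left them, time stands still between calls to the robot, and variables do not carry over. Pictures are saved under pics/ and viewed, and the job is handed in when it is done.

```bash
ls; mkdir -p pics; python3 - <<'E'
from rig import *
import cv2,numpy as np
print(sense(),grasp_offset)
for n in ("scene","top"):
    c=calibration(n);print(n,np.round(c["intrinsics"],1).tolist(),np.round(c["world_from_camera"],3).tolist(),[k for k in c])
    p,d=capture(n);np.savez(f"pics/{n}0.npz",p=p,d=d);cv2.imwrite(f"pics/{n}0.png",p[:,:,::-1])
E
```

```text
pics
{'time_s': 0.0, 'joints': array([ 9.50589609e-01,  3.13437322e-01,  1.49843234e+00,  9.17233923e-06,
        1.33096628e+00, -2.23392655e-01]), 'dq': array([ 0.00135009, -0.00093656, -0.00046262, -0.00095714,  0.00086507,
        0.00053382]), 'tau': array([ 1.25598617e-03, -4.12274551e+01, -2.59736001e+01, -1.19781666e-04,
        4.19944874e-03, -1.36217075e-06]), 'eef_pos': array([202.76152106, 483.99778056, 230.74333934]), 'ee_rot': array([ 0.5883332 , -0.39178964,  0.5891571 ,  0.39148287]), 'force': array([-0.27345317, -0.31399021,  0.2975222 ]), 'wrist_torque': array([ 0.03778073, -0.02883764,  0.02946557]), 'grip_width': 0.999028262657832} 18.700000000000003
scene [[489.6, 0.0, 275.1], [0.0, 489.6, 213.2], [0.0, 0.0, 1.0]] [[0.527, -0.592, 0.609, 1233.254], [0.85, 0.38, -0.366, -335.839], [-0.014, 0.711, 0.703, 750.306], [0.0, 0.0, 0.0, 1.0]] ['intrinsics', 'world_from_camera']
top [[431.5, 0.0, 281.3], [0.0, 431.5, 207.8], [0.0, 0.0, 1.0]] [[0.028, 0.986, -0.162, 500.26], [-1.0, 0.029, 0.002, 44.912], [0.006, 0.162, 0.987, 927.743], [0.0, 0.0, 0.0, 1.0]] ['intrinsics', 'world_from_camera']
```

View pics/scene0.png

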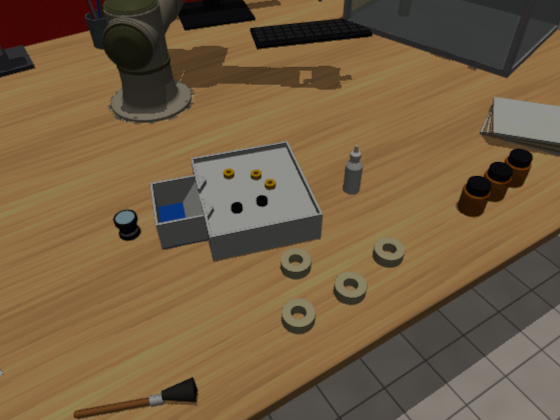

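View pics/top0.png

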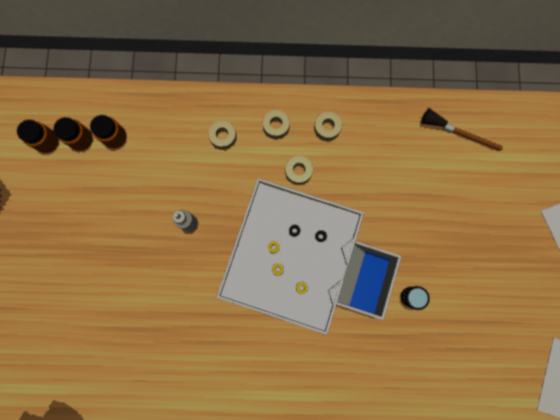

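```bash
cat > h.py <<'E'
import numpy as np,cv2
from rig import *
def ray(c,u,v):
    K=c["intrinsics"];T=np.array(c["world_from_camera"])
    d=np.array([(u-K[0][2])/K[0][0],-(v-K[1][2])/K[1][1],-1.0])
    return T[:3,3],T[:3,:3]@d
def atz(c,u,v,z):
    o,d=ray(c,u,v);return o+d*(z-o[2])/d[2]
def proj(c,P):
    T=np.array(c["world_from_camera"]);q=T[:3,:3].T@(np.asarray(P,float)-T[:3,3]);K=c["intrinsics"]
    return np.array([K[0][2]+K[0][0]*q[0]/-q[2],K[1][2]+K[1][1]*-q[1]/-q[2]])
def dep(c,d,u,v):
    o,r=ray(c,u,v);return o+r*d[int(round(v)),int(round(u))]
def blobs(p,lo,hi,amin=8):
    m=cv2.inRange(cv2.cvtColor(p,cv2.COLOR_RGB2HSV),lo,hi)
    n,l,s,ce=cv2.connectedComponentsWithStats(m);return [(ce[i].round(1).tolist(),int(s[i,4]),s[i,:4].tolist()) for i in range(1,n) if s[i,4]>=amin]
def tri(obs):
    A=np.zeros((3,3));b=np.zeros(3)
    for o,d in obs:
        d=d/np.linalg.norm(d);M=np.eye(3)-np.outer(d,d);A+=M;b+=M@o
    return np.linalg.solve(A,b)
E
python3 - <<'E'
from h import *
for n in("scene","top"):
    z=np.load(f"pics/{n}0.npz");c=calibration(n)
    print(n)
    for ce,a,bb in blobs(z['p'],(20,180,120),(32,255,255)):
        print(ce,a,bb,atz(c,*ce,69).round(1))
    x=cv2.resize(z['p'][170:345,205:430] if n=='top' else z['p'][140:275,110:330],None,fx=3.5,fy=3.4,interpolation=cv2.INTER_CUBIC);cv2.imwrite(f"pics/{n}z.png",x[:,:,::-1])
z=np.load("pics/top0.npz");c=calibration("top")
for uv in [(258,181),(362,213),(327,331),(219,297)]: print(uv,atz(c,*uv,74).round(1))
for uv in [(258,230),(310,260),(300,310),(240,285),(370,280)]: print('d',uv,dep(c,z['d'],*uv).round(1))
E
```

```text
scene
[228.2, 171.7] 32 [224, 169, 9, 6] [479.   1.  69.]
[255.5, 172.6] 33 [251, 170, 10, 6] [513.7  49.4  69. ]
[269.7, 182.2] 38 [265, 179, 10, 7] [557.3  58.8  69. ]
top
[273.5, 246.9] 54 [269, 242, 10, 11] [561.8  56.6  69. ]
[277.4, 268.9] 52 [273, 264, 10, 11] [518.8  47.6  69. ]
[301.3, 287.5] 53 [297, 283, 10, 10] [ 4.84e+02 -2.00e-01  6.90e+01]
(258, 181) [693.7  92.1  74. ]
(362, 213) [ 634.3 -118.5   74. ]
(327, 331) [403.5 -50.9  74. ]
(219, 297) [461.6 159.1  74. ]
d (258, 230) [595.6  89.1  60. ]
d (310, 260) [538.3 -16.9  61.8]
d (300, 310) [440.3   0.8  58.2]
d (240, 285) [485.4 120.4  62.8]
d (370, 280) [ 502.5 -148.     6.9]
```

View pics/topz.png

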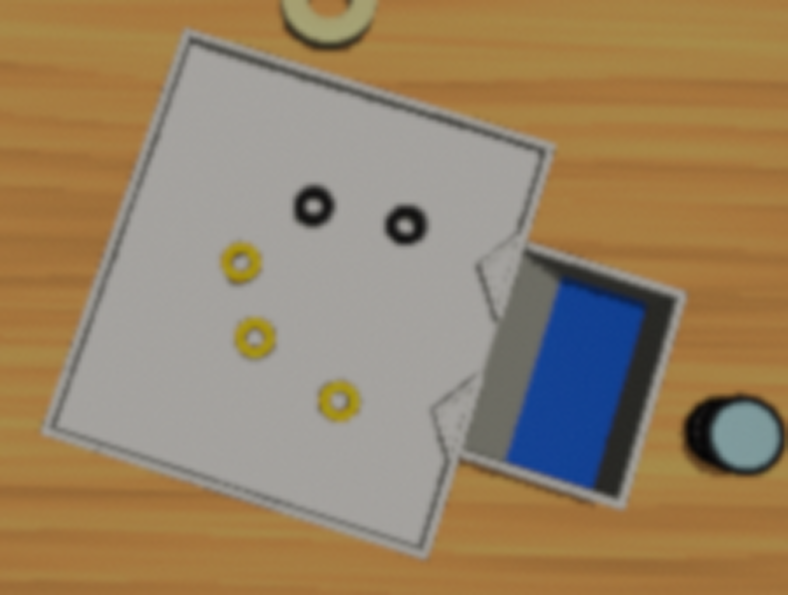

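View pics/scenez.png

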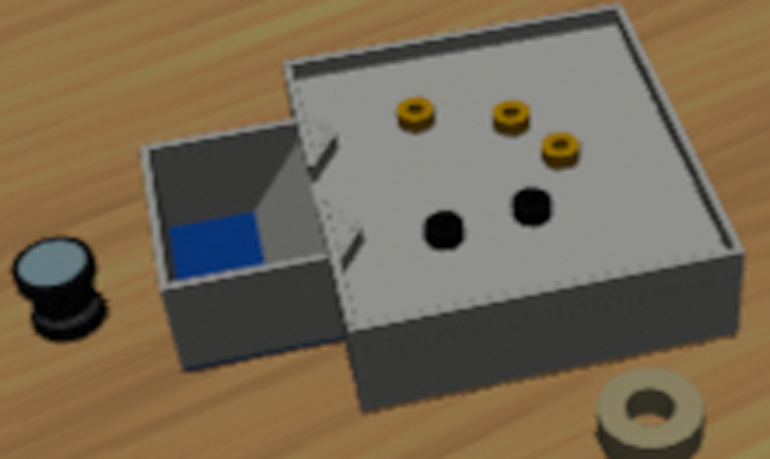

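```bash
cat >> h.py <<'E'
from scipy.spatial.transform import Rotation as Rn
def cur():
    s=sense();q=s["ee_rot"];return s["eef_pos"],Rn.from_quat([q[1],q[2],q[3],q[0]])
def plan(P,yaw=None):
    """P world target; yaw deg of tool z axis (tool x down); prints scaled linear, rotation"""
    p,R=cur();lin=R.inv().apply(np.asarray(P,float)-p)/300
    M=R.as_matrix()
    if yaw is None: yaw=np.degrees(np.arctan2(M[1,2],M[0,2]))
    z=np.array([np.cos(np.radians(yaw)),np.sin(np.radians(yaw)),0]);x=np.array([0,0,-1.]);y=np.cross(z,x)
    rv=(R.inv()*Rn.from_matrix(np.c_[x,y,z])).as_rotvec()/0.5
    print("lin",lin.round(3).tolist(),"rot",rv.round(3).tolist(),"mm",np.linalg.norm(lin)*300)
E
python3 - <<'E'
from h import *
p,R=cur();M=R.as_matrix();print(M.round(3))
z=np.load("pics/top0.npz");c=calibration("top")
C=np.array([atz(c,u,v,74)[:2] for u,v in [(258.4,178.8),(363,212.9),(326.1,333.8),(217.6,297.1)]]);print(C.round(1),[np.linalg.norm(C[i]-C[(i+1)%4]).round(1) for i in range(4)])
p,d=capture("wrist");cv2.imwrite("pics/w0.png",p[:,:,::-1]);print(calibration("wrist"))
plan([420,200,260]);plan([560,20,260],-16.2);plan([560,20,260],163.8)
for u,v in[(294.5,230),(321,236.5)]: print(atz(c,u,v,69))
E
```

```text
[[-0.001 -0.922  0.386]
 [-0.001  0.386  0.922]
 [-1.     0.    -0.001]]
[[ 698.3   91.4]
 [ 634.6 -120.5]
 [ 398.3  -49.3]
 [ 461.3  161.8]] [np.float64(221.3), np.float64(246.8), np.float64(220.2), np.float64(247.2)]
{'intrinsics': array([[377.78508879,   0.        , 288.80506439],
       [  0.        , 377.78508879, 209.24089708],
       [  0.        ,   0.        ,   1.        ]]), 'world_from_camera': array([[ 3.86040566e-01, -8.78410914e-01, -2.81721401e-01,
         1.29465817e+02],
       [ 9.22480621e-01,  3.67107836e-01,  1.19420859e-01,
         5.13907482e+02],
       [-1.47845213e-03, -3.05983829e-01,  9.52035562e-01,
         3.73793936e+02],
       [ 0.00000000e+00,  0.00000000e+00,  0.00000000e+00,
         1.00000000e+00]])}
lin [-0.097, -1.034, -0.594] rot [-0.0, -0.002, -0.0] mm 358.748887396579
lin [-0.097, -1.696, -0.967] rot [2.913, -0.002, 0.001] mm 586.3189012600322
lin [-0.097, -1.696, -0.967] rot [-3.37, -0.001, -0.002] mm 586.3189012600322
[596.75491066  15.69002192  69.        ]
[585.24730591 -37.49561564  69.        ]
```

View pics/w0.png

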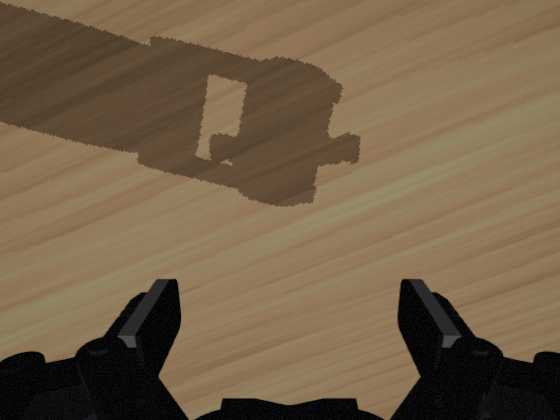

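```bash
python3 -m jog '[{"linear":[-0.2,-0.12,-0.08],"rotation":[0.2,0,0],"grip":8},{"linear":[-0.2,-0.24,-0.16],"rotation":[0.4,0,0],"grip":8},{"linear":[-0.2,-0.36,-0.24],"rotation":[0.6,0,0],"grip":8},{"linear":[-0.2,-0.48,-0.32],"rotation":[0.8,0,0],"grip":8},{"linear":[-0.2,-0.6,-0.4],"rotation":[0.97,0,0],"grip":8},{"linear":[-0.2,-0.6,-0.4],"rotation":[0.97,0,0],"grip":8},{"linear":[-0.2,-0.6,-0.4],"rotation":[0.97,0,0],"grip":8}]'
python3 - <<'E'
from h import *
plan([535,-30,290],-16.2)
E
```

```text
time_s: 0.73
eef_pos: [324.7, 300.5, 291.0]
ee_rot: [0.666, -0.238, 0.666, 0.236]
force: [-0.5, -0.2, -0.7]
grip_width: 0.088
lin [0.005, -1.297, -0.153] rot [1.933, -0.001, 0.004] mm 391.77141890686863
```

```bash
python3 -m jog '[{"linear":[0,-0.13,-0.02],"rotation":[0.2,0,0],"grip":8},{"linear":[0,-0.26,-0.03],"rotation":[0.4,0,0],"grip":8},{"linear":[0,-0.39,-0.04],"rotation":[0.6,0,0],"grip":8},{"linear":[0,-0.52,-0.06],"rotation":[0.8,0,0],"grip":8},{"linear":[0,-0.64,-0.08],"rotation":[0.97,0,0],"grip":8},{"linear":[0,-0.64,-0.08],"rotation":[0.97,0,0],"grip":8},{"linear":[0,-0.64,-0.08],"rotation":[0.97,0,0],"grip":8}]'
python3 - <<'E'
from h import *
plan([535,-30,290],-16.2)
E
```

```text
time_s: 1.32
eef_pos: [427.8, 135.6, 290.9]
ee_rot: [0.703, -0.07, 0.704, 0.069]
force: [-0.4, 0.2, -0.9]
grip_width: 0.098
lin [0.004, -0.611, 0.243] rot [0.958, -0.002, 0.003] mm 197.271320769423
```

```bash
python3 -m jog '[{"linear":[0,-0.13,0.05],"rotation":[0.2,0,0],"grip":8},{"linear":[0,-0.26,0.1],"rotation":[0.4,0,0],"grip":8},{"linear":[0,-0.39,0.15],"rotation":[0.6,0,0],"grip":8},{"linear":[0,-0.52,0.2],"rotation":[0.8,0,0],"grip":8},{"linear":[0.004,-0.61,0.243],"rotation":[0.958,0,0],"grip":8},{"linear":[0.004,-0.61,0.243],"rotation":[0.958,0,0],"grip":8},{"linear":[0.004,-0.61,0.243],"rotation":[0.958,0,0],"grip":8},{"linear":[0.004,-0.61,0.243],"rotation":[0.958,0,0],"grip":8}]'
python3 - <<'E'
from h import *
import pickle
c=calibration("wrist");p,d=capture("wrist");pickle.dump((c,p,d),open("pics/w1.pkl","wb"));cv2.imwrite("pics/w1.png",p[:,:,::-1])
print(sense()["joints"])
E
```

```text
time_s: 1.98
eef_pos: [534.6, -28.0, 289.8]
ee_rot: [0.7, 0.098, 0.701, -0.099]
force: [0.3, 0.2, 0.3]
grip_width: 0.096
[-0.27037884  0.30157649  1.36022693 -0.00149751  1.48015212  0.00925614]
```

View pics/w1.png

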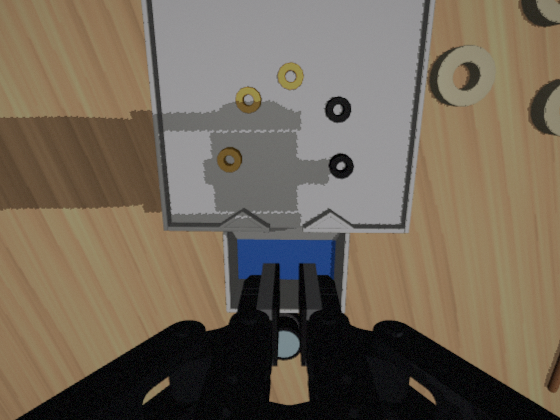

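```bash
python3 - <<'E'
import pickle,cv2
c,p,d=pickle.load(open("pics/w1.pkl","rb"))
x=cv2.resize(p[170:260,150:420],None,fx=2.95,fy=6,interpolation=cv2.INTER_CUBIC) 
x=cv2.resize(p[180:250,150:420],None,fx=2.95,fy=2.95,interpolation=cv2.INTER_CUBIC)
y=cv2.resize(p[0:180,150:420],None,fx=2.95,fy=2,interpolation=cv2.INTER_CUBIC)
import numpy as np
cv2.imwrite("pics/w1z.png",np.vstack([y,x])[:,:,::-1])
E
```

```text
(no output)
```

View pics/w1z.png

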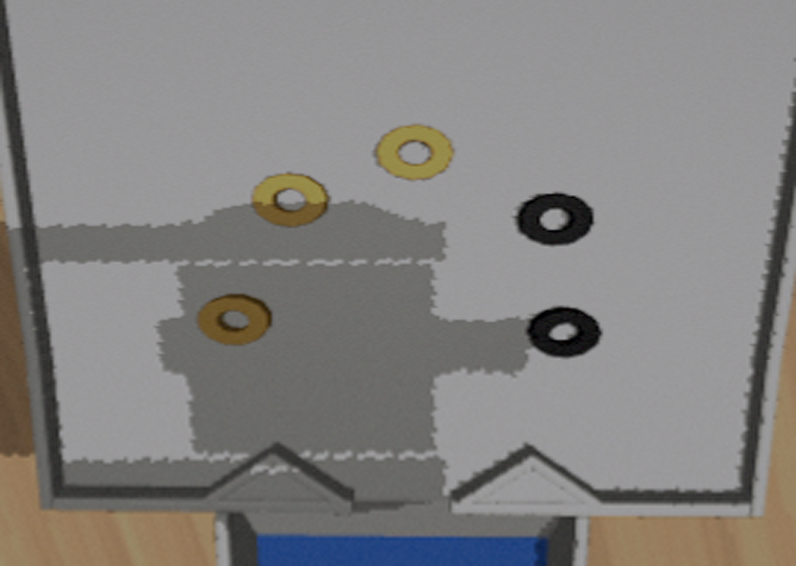

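```bash
cat >> h.py <<'E'
def fit(tr,wd):
    tr=np.array(tr,float);wd=np.array(wd,float);a=tr.mean(0);b=wd.mean(0);H=(tr-a).T@(wd-b)
    th=np.arctan2(H[0,1]-H[1,0],H[0,0]+H[1,1]);R=np.array([[np.cos(th),-np.sin(th)],[np.sin(th),np.cos(th)]])
    t=b-R@a;print("yaw",np.degrees(th),"t",t,"res",((tr@R.T+t)-wd).round(1).tolist());return th,t
E
python3 - <<'E'
from h import *
import pickle
c,p,d=pickle.load(open("pics/w1.pkl","rb"))
L={(-44,-83):(276,456),(44,-83):(531,456),(-18,-100):(352,495),(18,-100):(453,495),(-125,-105):(42,508),(125,-105):(765,515)}
tr=list(L);px=[(150+x/2.95,180+(y-360)/2.95) for x,y in L.values()]
wd=[atz(c,*q,74)[:2] for q in px];th,t=fit(tr,wd)
z=np.load("pics/top0.npz");ct=calibration("top")
C=np.array([atz(ct,u,v,74)[:2] for u,v in [(258.4,178.8),(363,212.9),(326.1,333.8),(217.6,297.1)]])
th2,t2=fit([(125,120),(125,-105),(-125,-105),(-125,120)],C)
R=np.array([[np.cos(th),-np.sin(th)],[np.sin(th),np.cos(th)]])
def tray(P):return (R.T@(np.asarray(P)[:2]-t)).round(1)
for nm,lo,hi in(("brass",(15,120,60),(35,255,255)),("black",(0,0,0),(180,255,45))):
  for ce,a,bb in blobs(p[:200,170:400],lo,hi,60): 
    ce=(ce[0]+170,ce[1]);P=atz(c,*ce,69);print(nm,ce,a,bb,P.round(1),tray(P),"d",dep(c,d,ce[0]+7,ce[1]).round(1))
# triangulation wrist/top/scene
cs=calibration("scene")
W=[(291,75.5),(248,99),(229,159)];T=[(273.5,246.9),(277.4,268.9),(301.3,287.5)];S=[(269.7,182.2),(255.5,172.6),(228.2,171.7)]
for w,tt,s in zip(W,T,S): print(tri([ray(c,*w),ray(ct,*tt)]).round(1),tri([ray(c,*w),ray(ct,*tt),ray(cs,*s)]).round(1))
E
```

```text
yaw -16.498620334113024 t [544.18820829  13.77403164] res [[-0.2, 2.1], [1.1, 0.9], [-0.7, -1.0], [0.5, -1.7], [-0.7, -0.2], [0.1, -0.1]]
yaw -16.670909192893433 t [545.96934426  13.66329478] res [[1.8, 1.3], [1.0, -2.2], [-2.2, -1.8], [-0.7, 2.7]]
brass (290.2, 75.6) 406 [108, 63, 25, 26] [559.   56.1  69. ] [ 2.2 44.8] d [565.   54.3  72.2]
brass (248.0, 99.4) 415 [66, 87, 25, 26] [515.8  46.9  69. ] [-36.6  23.7] d [522.4  45.2  72.8]
brass (229.0, 159.3) 378 [48, 147, 24, 25] [480.9  -1.2  69. ] [-56.5 -32.3] d [488.2  -2.5  72.9]
black (337.9, 109.0) 410 [156, 97, 25, 25] [593.7  15.7  69. ] [46.9 15.9] d [599.5  14.2  72.5]
black (340.7, 165.6) 391 [159, 154, 25, 24] [583.6 -37.   69. ] [ 52.2 -37.5] d [589.9 -38.3  71.6]
[559.4  55.7 101.1] [560.7  56.4  72.7]
[518.3  47.4  91.1] [517.6  47.4  72.9]
[484.2   0.8  84.2] [ 4.83e+02 -4.00e-01  7.28e+01]
```

```bash
cat >> h.py <<'E'
TH=np.radians(-16.5);TT=np.array([544.6,13.7]);TR=np.array([[np.cos(TH),-np.sin(TH)],[np.sin(TH),np.cos(TH)]])
def t2w(x,y,z): return [*(TR@[x,y]+TT),z]
def w2t(P): P=np.asarray(P);return np.r_[TR.T@(P[:2]-TT),P[2:]].round(1)
def tp(x,y,z):
    p,R=cur();print("now",w2t(p));plan(t2w(x,y,z),-16.5)
E
python3 - <<'E'
from h import *
tp(1.5,80,95)
c=calibration("top");print(w2t(atz(c,183,219,100)),w2t(atz(c,299,170,15)),w2t(atz(c,416,298,40)))
E
```

```text
now [  2.2 -42.7 290.1]
lin [0.65, 0.41, 0.001] rot [0.017, -0.001, 0.003] mm 230.50777172118688
[ -1.  228.1 100. ] [183.7  47.5  15. ] [  -2.1 -258.8   40. ]
```

```bash
python3 -m jog '[{"linear":[0.1,0.1,0],"rotation":[0.017,0,0],"grip":12},{"linear":[0.2,0.2,0],"rotation":[0.017,0,0],"grip":12},{"linear":[0.3,0.3,0],"rotation":[0.017,0,0],"grip":12},{"linear":[0.42,0.38,0],"rotation":[0.017,0,0],"grip":12},{"linear":[0.54,0.41,0],"rotation":[0.017,0,0],"grip":12},{"linear":[0.65,0.41,0],"rotation":[0.017,0,0],"grip":12},{"linear":[0.65,0.41,0],"rotation":[0.017,0,0],"grip":12},{"linear":[0.65,0.41,0],"rotation":[0.017,0,0],"grip":12}]'
cat >> h.py <<'E'
import pickle
def snap(n,tag):
    c=calibration(n);p,d=capture(n);pickle.dump((c,p,d),open(f"pics/{tag}.pkl","wb"))
    q=p if n=="wrist" else cv2.resize(p[170:345,205:430],None,fx=3.5,fy=3.4,interpolation=cv2.INTER_CUBIC)
    cv2.imwrite(f"pics/{tag}.png",q[:,:,::-1]);return c,p,d
E
python3 - <<'E'
from h import *
snap("wrist","w2");tp(1.5,80,63.5)
E
```

```text
time_s: 2.7
eef_pos: [567.6, 91.2, 95.2]
ee_rot: [0.699, 0.1, 0.701, -0.101]
force: [-0.6, 0.4, 0.2]
grip_width: 0.139
now [ 1.4 80.7 97. ]
lin [0.112, -0.002, 0.0] rot [0.003, 0.003, 0.002] mm 33.49973737585789
```

View pics/w2.png

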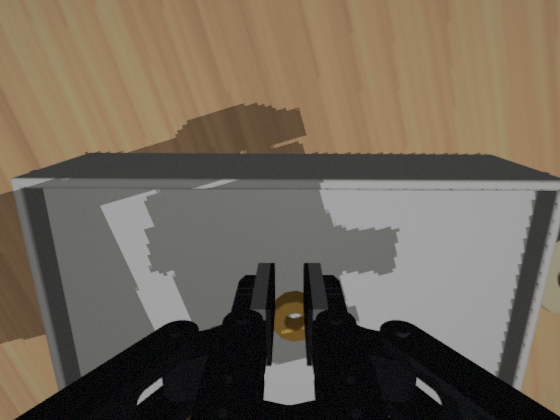

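```bash
python3 - <<'E'
from h import *
c,p,d=pickle.load(open("pics/w2.pkl","rb"))
P,R=cur()
for dy in(-11,0,11): print(dy,proj(c,P+R.apply([0,dy,0])).round(0))
for y in (45,57): print(proj(c,t2w(2,y,72)).round(0))
print(w2t(atz(c,294,315,66)), [ (v,round(float(d[v,262]),0),w2t(dep(c,d,262,v))) for v in (266,275,290,310)])
E
```

```text
-11 [294. 306.]
0 [294. 283.]
11 [294. 259.]
[294. 321.]
[294. 300.]
[ 1.9 44.4 66. ] [(266, 151.0, array([-11.6,  90.5, 101.4])), (275, 144.0, array([-11.1,  90.3, 108.6])), (290, 132.0, array([-10.2,  91.1, 121.2])), (310, 121.0, array([ -9.3,  90.8, 133.2]))]
```

```bash
python3 -m jog '[{"linear":[0.06,0,0],"rotation":[0,0,0],"grip":12},{"linear":[0.112,0,0],"rotation":[0,0,0],"grip":12},{"linear":[0.112,0,0],"rotation":[0,0,0],"grip":12},{"linear":[0.112,0,0],"rotation":[0,0,0],"grip":12}]'
python3 - <<'E'
from h import *
tp(0,-60,63.5)
E
```

```text
time_s: 3.08
eef_pos: [569.7, 90.5, 65.6]
ee_rot: [0.701, 0.101, 0.698, -0.101]
force: [-0.8, 0.4, 0.5]
grip_width: 0.143
now [ 2.3 80.8 65.6]
lin [0.007, -0.469, -0.008] rot [0.002, 0.009, 0.001] mm 140.81299665808507
```

```bash
python3 -m jog '[{"linear":[0.003,-0.02,0],"rotation":[0,0,0],"grip":12},{"linear":[0.003,-0.05,0],"rotation":[0,0,0],"grip":12},{"linear":[0.003,-0.08,0],"rotation":[0,0,0],"grip":12},{"linear":[0.003,-0.11,-0.002],"rotation":[0,0,0],"grip":12},{"linear":[0.003,-0.14,-0.003],"rotation":[0,0,0],"grip":12},{"linear":[0.003,-0.17,-0.003],"rotation":[0,0,0],"grip":12},{"linear":[0.003,-0.2,-0.004],"rotation":[0,0,0],"grip":12},{"linear":[0.003,-0.23,-0.005],"rotation":[0,0,0],"grip":12},{"linear":[0.003,-0.26,-0.006],"rotation":[0,0,0],"grip":12},{"linear":[0.003,-0.29,-0.006],"rotation":[0,0,0],"grip":12},{"linear":[0.003,-0.32,-0.006],"rotation":[0,0,0],"grip":12},{"linear":[0.003,-0.35,-0.007],"rotation":[0,0,0],"grip":12},{"linear":[0.003,-0.38,-0.007],"rotation":[0,0,0],"grip":12},{"linear":[0.003,-0.41,-0.007],"rotation":[0,0,0],"grip":12},{"linear":[0.003,-0.41,-0.007],"rotation":[0,0,0],"grip":12}]'
python3 - <<'E'
from h import *
snap("wrist","w3");snap("top","t3");tp(0,-88,63.5)
E
```

```text
time_s: 4.33
eef_pos: [532.5, -28.4, 64.7]
ee_rot: [0.701, 0.101, 0.698, -0.102]
force: [-0.3, -0.0, 0.0]
grip_width: 0.139
now [  0.3 -42.5  64.7]
lin [0.004, -0.152, -0.001] rot [0.001, 0.009, 0.001] mm 45.49697650292555
```

View pics/w3.png

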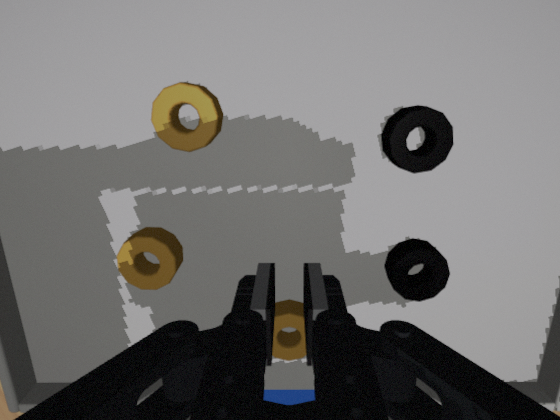

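View pics/t3.png

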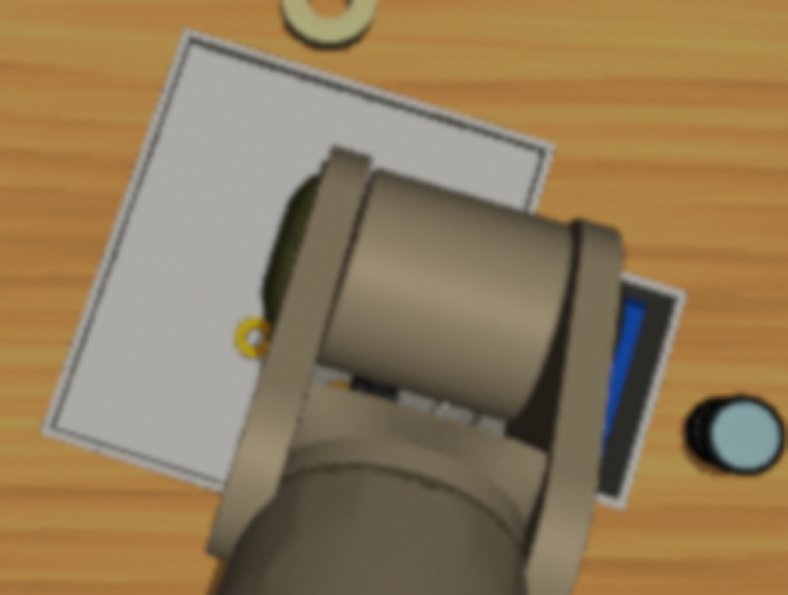

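```bash
python3 -m jog '[{"linear":[0.003,-0.025,0],"rotation":[0,0,0],"grip":12},{"linear":[0.003,-0.05,0],"rotation":[0,0,0],"grip":12},{"linear":[0.003,-0.075,0],"rotation":[0,0,0],"grip":12},{"linear":[0.003,-0.1,0],"rotation":[0,0,0],"grip":12},{"linear":[0.003,-0.125,0],"rotation":[0,0,0],"grip":12},{"linear":[0.003,-0.145,0],"rotation":[0,0,0],"grip":12},{"linear":[0.003,-0.155,0],"rotation":[0,0,0],"grip":12},{"linear":[0.003,-0.155,0],"rotation":[0,0,0],"grip":12},{"linear":[0.003,-0.155,0],"rotation":[0,0,0],"grip":12}]'
python3 - <<'E'
from h import *
snap("wrist","w4");tp(0,-20,100)
E
```

```text
time_s: 5.18
eef_pos: [519.6, -71.9, 63.9]
ee_rot: [0.701, 0.101, 0.698, -0.102]
force: [0.5, -0.1, -0.4]
grip_width: 0.14
now [  0.3 -88.9  63.8]
lin [-0.121, 0.23, -0.0] rot [0.001, 0.009, 0.0] mm 77.82208066249342
```

View pics/w4.png

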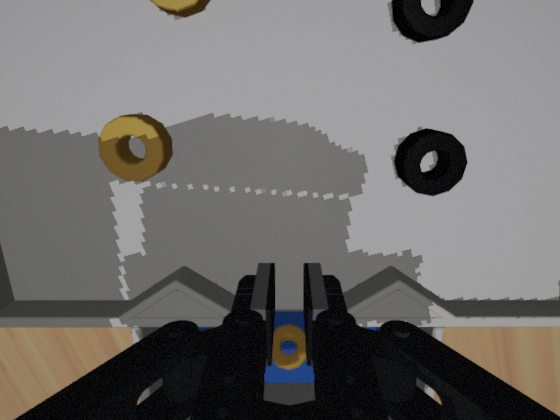

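```bash
python3 -m jog '[{"linear":[-0.04,0.02,0],"rotation":[0,0,0],"grip":12},{"linear":[-0.1,0.05,-0.02],"rotation":[0,0.009,0],"grip":12},{"linear":[-0.13,0.13,-0.1],"rotation":[0,0.009,0],"grip":12},{"linear":[-0.13,0.22,-0.17],"rotation":[0,0.009,0],"grip":12},{"linear":[-0.13,0.31,-0.22],"rotation":[0,0.009,0],"grip":12},{"linear":[-0.13,0.375,-0.24],"rotation":[0,0.009,0],"grip":12},{"linear":[-0.13,0.375,-0.24],"rotation":[0,0.009,0],"grip":12},{"linear":[-0.13,0.375,-0.24],"rotation":[0,0.009,0],"grip":12}]'
python3 - <<'E'
from h import *
snap("wrist","w5");tp(-72,23.7,63.5)
E
```

```text
time_s: 5.9
eef_pos: [482.3, 57.5, 102.6]
ee_rot: [0.7, 0.1, 0.7, -0.101]
force: [0.9, -0.6, -0.2]
grip_width: 0.137
now [-71.8  23.6 102.5]
lin [0.13, 0.0, -0.001] rot [0.003, -0.0, 0.001] mm 39.018715182604
```

View pics/w5.png

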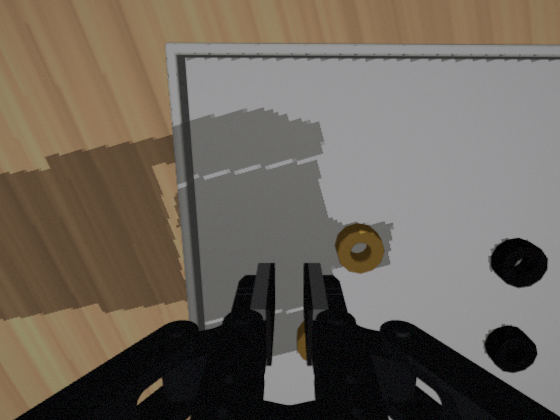

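```bash
python3 - <<'E'
from h import *
c,p,d=pickle.load(open("pics/w5.pkl","rb"))
print(w2t(atz(c,360,248,69)))
E
python3 -m jog '[{"linear":[0.06,0,0],"rotation":[0,0,0],"grip":12},{"linear":[0.13,0,0],"rotation":[0,0,0],"grip":12},{"linear":[0.13,0,0],"rotation":[0,0,0],"grip":12},{"linear":[0.13,0,0],"rotation":[0,0,0],"grip":12}]'
python3 - <<'E'
from h import *
tp(-27,23.7,63.5)
E
```

```text
[-36.8  24.5  69. ]
time_s: 6.28
eef_pos: [482.4, 55.8, 63.2]
ee_rot: [0.699, 0.101, 0.7, -0.102]
force: [0.4, -0.6, 0.4]
grip_width: 0.139
now [-71.6  22.7  63.2]
lin [-0.001, 0.003, 0.149] rot [0.001, -0.003, 0.001] mm 44.58847399124655
```

```bash
python3 -m jog '[{"linear":[0,0.004,0.02],"rotation":[0,0,0],"grip":12},{"linear":[0,0.004,0.04],"rotation":[0,0,0],"grip":12},{"linear":[0,0.004,0.06],"rotation":[0,0,0],"grip":12},{"linear":[0,0.004,0.08],"rotation":[0,0,0],"grip":12},{"linear":[0,0.004,0.1],"rotation":[0,0,0],"grip":12},{"linear":[0,0.004,0.12],"rotation":[0,0,0],"grip":12},{"linear":[0,0.004,0.14],"rotation":[0,0,0],"grip":12},{"linear":[0,0.004,0.149],"rotation":[0,0,0],"grip":12},{"linear":[0,0.004,0.149],"rotation":[0,0,0],"grip":12}]'
python3 - <<'E'
from h import *
snap("wrist","w6");print(w2t(cur()[0]))
E
```

```text
time_s: 7.03
eef_pos: [526.3, 44.1, 63.2]
ee_rot: [0.699, 0.101, 0.7, -0.102]
force: [-1.0, -0.6, 0.4]
grip_width: 0.145
[-26.6  23.9  63.1]
```

View pics/w6.png

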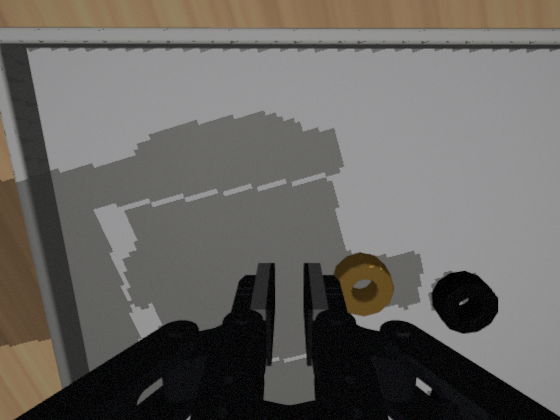

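```bash
python3 - <<'E'
from h import *
c,p,d=pickle.load(open("pics/w6.pkl","rb"))
print(w2t(atz(c,364,284,68)))
tp(0,60,95)
E
```

```text
[ 3.8 24.8 68. ]
now [-26.6  23.9  63.1]
lin [-0.107, 0.12, 0.089] rot [0.001, -0.002, 0.001] mm 55.04972129486861
```

```bash
python3 -m jog '[{"linear":[0,0,-0.025],"rotation":[0,0,0],"grip":12},{"linear":[-0.05,0.01,-0.03],"rotation":[0,0,0],"grip":12},{"linear":[-0.11,0.03,-0.02],"rotation":[0,0,0],"grip":12},{"linear":[-0.11,0.08,0.05],"rotation":[0,0,0],"grip":12},{"linear":[-0.11,0.128,0.1],"rotation":[0,0,0],"grip":12},{"linear":[-0.11,0.128,0.1],"rotation":[0,0,0],"grip":12},{"linear":[-0.05,0.128,0.1],"rotation":[0,0,0],"grip":12},{"linear":[0,0.128,0.1],"rotation":[0,0,0],"grip":12},{"linear":[0,0.128,0.1],"rotation":[0,0,0],"grip":12}]'
python3 - <<'E'
from h import *
snap("wrist","w7");tp(0,-40,63.5)
E
```

```text
time_s: 7.83
eef_pos: [564.2, 72.6, 61.3]
ee_rot: [0.699, 0.101, 0.701, -0.102]
force: [-0.4, 0.1, 0.1]
grip_width: 0.144
now [ 2.2 62.  62. ]
lin [-0.004, -0.34, -0.007] rot [0.001, -0.006, 0.002] mm 102.05177497135
```

View pics/w7.png

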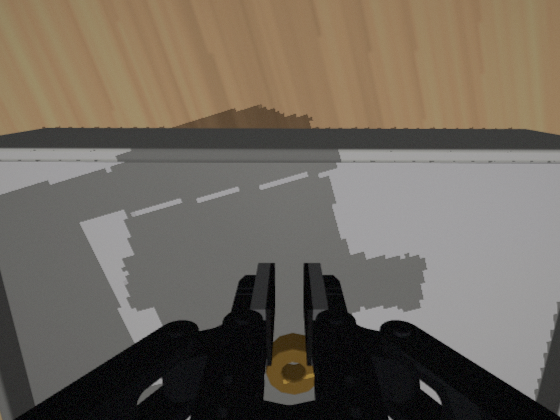

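```bash
python3 -m jog '[{"linear":[-0.004,-0.02,0],"rotation":[0,0,0],"grip":12},{"linear":[-0.004,-0.05,0],"rotation":[0,0,0],"grip":12},{"linear":[-0.004,-0.08,0],"rotation":[0,0,0],"grip":12},{"linear":[-0.004,-0.11,-0.001],"rotation":[0,0,0],"grip":12},{"linear":[-0.004,-0.14,-0.002],"rotation":[0,0,0],"grip":12},{"linear":[-0.004,-0.17,-0.003],"rotation":[0,0,0],"grip":12},{"linear":[-0.004,-0.2,-0.004],"rotation":[0,0,0],"grip":12},{"linear":[-0.004,-0.23,-0.005],"rotation":[0,0,0],"grip":12},{"linear":[-0.004,-0.26,-0.006],"rotation":[0,0,0],"grip":12},{"linear":[-0.004,-0.29,-0.006],"rotation":[0,0,0],"grip":12},{"linear":[-0.004,-0.32,-0.007],"rotation":[0,0,0],"grip":12},{"linear":[-0.004,-0.34,-0.007],"rotation":[0,0,0],"grip":12},{"linear":[-0.004,-0.34,-0.007],"rotation":[0,0,0],"grip":12}]'
python3 - <<'E'
from h import *
snap("wrist","w8");tp(0,-89,63.5)
E
```

```text
time_s: 8.97
eef_pos: [533.1, -25.8, 63.4]
ee_rot: [0.699, 0.101, 0.701, -0.102]
force: [0.2, 0.4, -0.4]
grip_width: 0.139
now [  0.2 -40.5  63.4]
lin [-0.0, -0.162, -0.001] rot [-0.001, -0.006, 0.002] mm 48.46269423641624
```

View pics/w8.png

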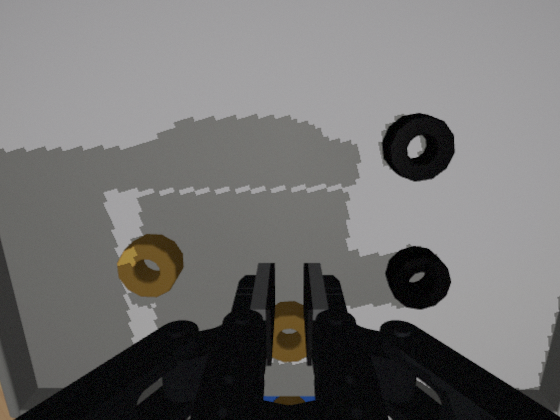

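```bash
python3 -m jog '[{"linear":[0,-0.03,0],"rotation":[0,0,0],"grip":12},{"linear":[0,-0.06,0],"rotation":[0,0,0],"grip":12},{"linear":[0,-0.09,0],"rotation":[0,0,0],"grip":12},{"linear":[0,-0.12,0],"rotation":[0,0,0],"grip":12},{"linear":[0,-0.145,0],"rotation":[0,0,0],"grip":12},{"linear":[0,-0.162,0],"rotation":[0,0,0],"grip":12},{"linear":[0,-0.162,0],"rotation":[0,0,0],"grip":12},{"linear":[0,-0.162,0],"rotation":[0,0,0],"grip":12},{"linear":[0,-0.162,0],"rotation":[0,0,0],"grip":12}]'
python3 - <<'E'
from h import *
snap("wrist","w9");tp(-92,-32.3,100)
E
```

```text
time_s: 9.77
eef_pos: [519.5, -71.6, 63.4]
ee_rot: [0.699, 0.101, 0.701, -0.102]
force: [-0.1, -0.1, -0.2]
grip_width: 0.143
now [  0.1 -88.8  63.4]
lin [-0.121, 0.188, -0.308] rot [-0.0, -0.006, 0.002] mm 114.1260997018449
```

View pics/w9.png

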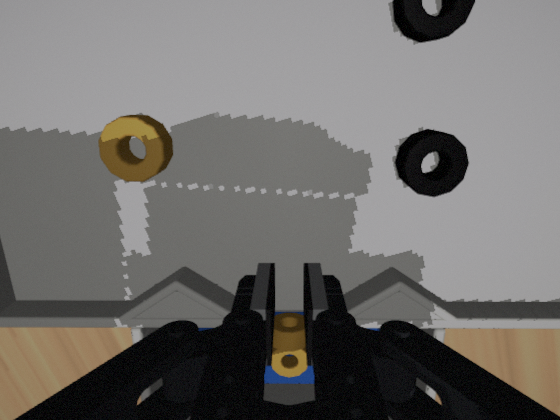

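```bash
python3 -m jog '[{"linear":[-0.02,0.015,0],"rotation":[0,0,0],"grip":12},{"linear":[-0.1,0.03,-0.02],"rotation":[0,0,0],"grip":12},{"linear":[-0.13,0.08,-0.1],"rotation":[0,0,0],"grip":12},{"linear":[-0.13,0.13,-0.2],"rotation":[0,0,0],"grip":12},{"linear":[-0.13,0.188,-0.29],"rotation":[0,0,0],"grip":12},{"linear":[-0.13,0.188,-0.308],"rotation":[0,0,0],"grip":12},{"linear":[-0.13,0.188,-0.308],"rotation":[0,0,0],"grip":12},{"linear":[-0.13,0.188,-0.308],"rotation":[0,0,0],"grip":12}]'
python3 - <<'E'
from h import *
c,a,d=snap("wrist","w10");_,b,_=snap("top","t10");_,s,_=snap("scene","s10");tp(-92,-32.3,63.5)
x=cv2.resize(s[150:260,130:260],(400,340),interpolation=cv2.INTER_CUBIC);y=cv2.resize(b[230:330,320:410],(380,340),interpolation=cv2.INTER_CUBIC)
cv2.imwrite("pics/m10.png",np.hstack([x,y])[:,:,::-1])
E
```

```text
time_s: 10.48
eef_pos: [447.8, 8.8, 103.2]
ee_rot: [0.699, 0.101, 0.7, -0.102]
force: [0.6, -0.1, 0.2]
grip_width: 0.138
now [-91.2 -32.7 102.7]
lin [0.131, 0.002, -0.002] rot [-0.002, -0.005, 0.002] mm 39.23429391195485
```

View pics/m10.png

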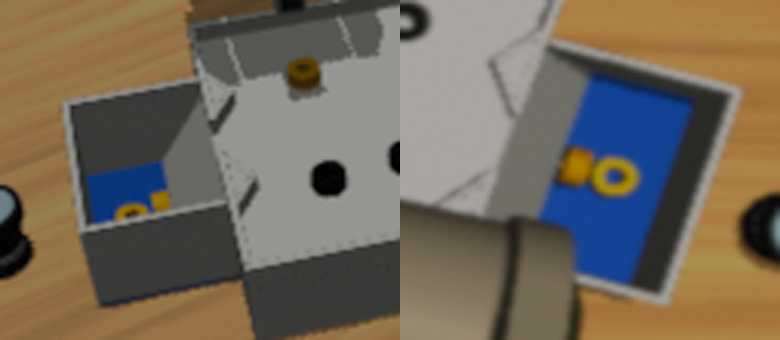

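View pics/w10.png

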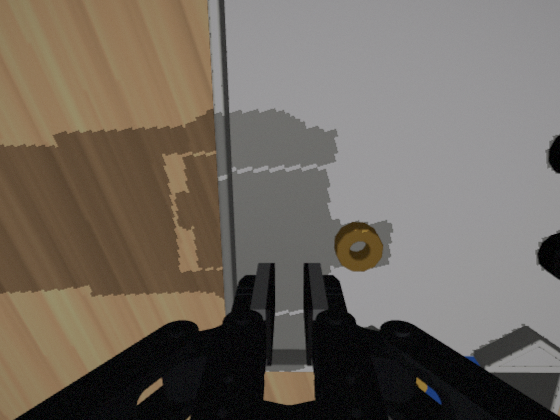

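```bash
python3 - <<'E'
from h import *
c,a,d=pickle.load(open("pics/t10.pkl","rb"));w,_,_=pickle.load(open("pics/w10.pkl","rb"))
print(w2t(atz(c,361.9,279.4,22)),w2t(atz(c,370.9,282,15)),w2t(dep(c,d,362,279)),w2t(dep(c,d,368,281)))
for n,(lo,hi) in {"b":((15,120,60),(35,255,255))}.items():
  for ce,ar,bb in blobs(a,lo,hi): 
    if ce[0]<420: print(ce,ar,bb)
print("C",w2t(atz(w,359,246,69)))
E
python3 -m jog '[{"linear":[0.06,0,0],"rotation":[0,0,0],"grip":12},{"linear":[0.13,0,0],"rotation":[0,0,0],"grip":12},{"linear":[0.13,0,0],"rotation":[0,0,0],"grip":12},{"linear":[0.13,0,0],"rotation":[0,0,0],"grip":12}]'
python3 - <<'E'
from h import *
tp(-27,-32,63.5)
E
```

```text
[   0.5 -147.6   22. ] [   1.6 -168.3   15. ] [   0.9 -146.1   30.4] [   1.5 -161.    19.7]
[271.8, 244.4] 150683 [0, 75, 560, 345]
[275.6, 123.8] 80 [270, 120, 12, 9]
[327.5, 125.5] 74 [322, 122, 12, 8]
[221.9, 134.5] 75 [217, 131, 11, 8]
[298.5, 169.6] 96 [293, 165, 12, 10]
[366.0, 280.2] 145 [357, 274, 19, 13]
[268.0, 333.8] 9 [267, 330, 3, 8]
[294.6, 360.5] 1186 [261, 342, 67, 37]
C [-56.6 -31.3  69. ]
time_s: 10.97
eef_pos: [447.8, 7.8, 63.5]
ee_rot: [0.698, 0.102, 0.701, -0.102]
force: [-0.2, 0.1, -0.1]
grip_width: 0.142
now [-91.1 -33.1  63.5]
lin [-0.001, 0.004, 0.214] rot [-0.003, -0.009, 0.003] mm 64.14421825786285
```

```bash
python3 -m jog '[{"linear":[0,0.004,0.02],"rotation":[0,0,0],"grip":12},{"linear":[0,0.004,0.04],"rotation":[0,0,0],"grip":12},{"linear":[0,0.004,0.06],"rotation":[0,0,0],"grip":12},{"linear":[0,0.004,0.08],"rotation":[0,0,0],"grip":12},{"linear":[0,0.004,0.1],"rotation":[0,0,0],"grip":12},{"linear":[0,0.004,0.12],"rotation":[0,0,0],"grip":12},{"linear":[0,0.004,0.14],"rotation":[0,0,0],"grip":12},{"linear":[0,0.004,0.16],"rotation":[0,0,0],"grip":12},{"linear":[0,0.004,0.18],"rotation":[0,0,0],"grip":12},{"linear":[0,0.004,0.19],"rotation":[0,0,0],"grip":12},{"linear":[0,0.004,0.19],"rotation":[0,0,0],"grip":12}]'
python3 - <<'E'
from h import *
snap("wrist","w11");print(w2t(cur()[0]))
E
```

```text
time_s: 11.88
eef_pos: [503.6, -7.5, 63.6]
ee_rot: [0.698, 0.102, 0.701, -0.102]
force: [-0.8, 0.4, 2.6]
grip_width: 0.144
[-33.5 -32.   63.5]
```

View pics/w11.png

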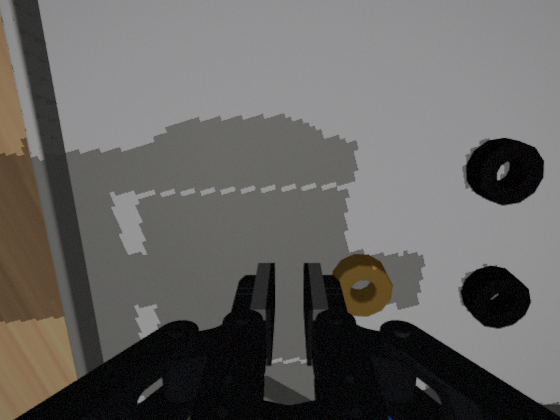

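```bash
python3 -m jog '[{"linear":[0,0,-0.025],"rotation":[0,0,0],"grip":12},{"linear":[-0.05,0.01,-0.03],"rotation":[0,0,0],"grip":12},{"linear":[-0.11,0.03,-0.02],"rotation":[0,0,0],"grip":12},{"linear":[-0.11,0.08,0.05],"rotation":[0,0,0],"grip":12},{"linear":[-0.11,0.128,0.1],"rotation":[0,0,0],"grip":12},{"linear":[-0.11,0.128,0.1],"rotation":[0,0,0],"grip":12},{"linear":[-0.05,0.128,0.1],"rotation":[0,0,0],"grip":12},{"linear":[0,0.128,0.1],"rotation":[0,0,0],"grip":12},{"linear":[0,0.128,0.1],"rotation":[0,0,0],"grip":12}]'
python3 - <<'E'
from h import *
snap("wrist","w12");tp(-3.5,-50,63.5)
E
```

```text
time_s: 12.68
eef_pos: [541.9, 20.9, 61.4]
ee_rot: [0.697, 0.102, 0.702, -0.102]
force: [-0.4, -0.2, -0.3]
grip_width: 0.14
now [-4.4  6.1 62.5]
lin [-0.003, -0.187, 0.003] rot [-0.003, -0.012, 0.003] mm 56.09817050313526
```

View pics/w12.png

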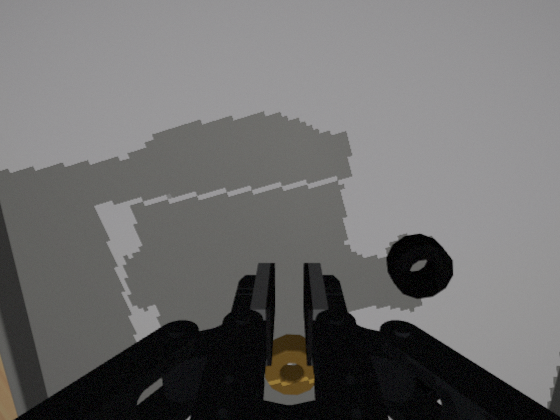

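```bash
python3 -m jog '[{"linear":[-0.003,-0.02,0.003],"rotation":[0,0,0],"grip":12},{"linear":[-0.003,-0.05,0.003],"rotation":[0,0,0],"grip":12},{"linear":[-0.003,-0.08,0.003],"rotation":[0,0,0],"grip":12},{"linear":[-0.003,-0.11,0.003],"rotation":[0,0,0],"grip":12},{"linear":[-0.003,-0.14,0.003],"rotation":[0,0,0],"grip":12},{"linear":[-0.003,-0.165,0.003],"rotation":[0,0,0],"grip":12},{"linear":[-0.003,-0.187,0.003],"rotation":[0,0,0],"grip":12},{"linear":[-0.003,-0.187,0.003],"rotation":[0,0,0],"grip":12}]'
python3 - <<'E'
from h import *
snap("wrist","w13");tp(-3.5,-90,63.5)
E
```

```text
time_s: 13.4
eef_pos: [526.7, -34.5, 63.5]
ee_rot: [0.697, 0.102, 0.702, -0.103]
force: [0.1, -0.2, -0.4]
grip_width: 0.141
now [ -3.5 -50.7  63.5]
lin [0.0, -0.131, 0.0] rot [-0.005, -0.012, 0.003] mm 39.3327884758895
```

View pics/w13.png

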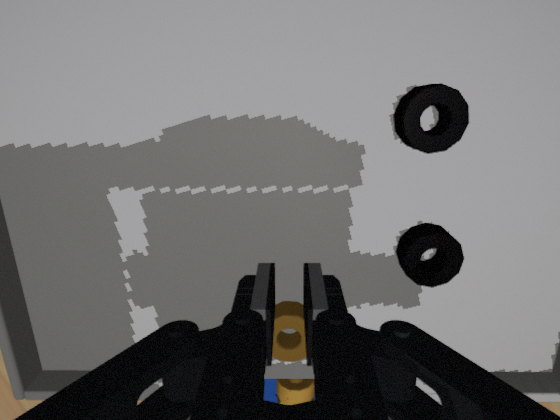

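```bash
python3 -m jog '[{"linear":[0,-0.03,0],"rotation":[0,0,0],"grip":12},{"linear":[0,-0.06,0],"rotation":[0,0,0],"grip":12},{"linear":[0,-0.085,0],"rotation":[0,0,0],"grip":12},{"linear":[0,-0.11,0],"rotation":[0,0,0],"grip":12},{"linear":[0,-0.13,0],"rotation":[0,0,0],"grip":12},{"linear":[0,-0.13,0],"rotation":[0,0,0],"grip":12},{"linear":[0,-0.13,0],"rotation":[0,0,0],"grip":12},{"linear":[0,-0.13,0],"rotation":[0,0,0],"grip":12}]'
python3 - <<'E'
from h import *
snap("wrist","w14");print(w2t(cur()[0]))
E
```

```text
time_s: 14.12
eef_pos: [515.7, -71.2, 63.6]
ee_rot: [0.697, 0.102, 0.702, -0.103]
force: [-0.4, 0.6, -0.4]
grip_width: 0.141
[ -3.7 -89.5  63.6]
```

View pics/w14.png

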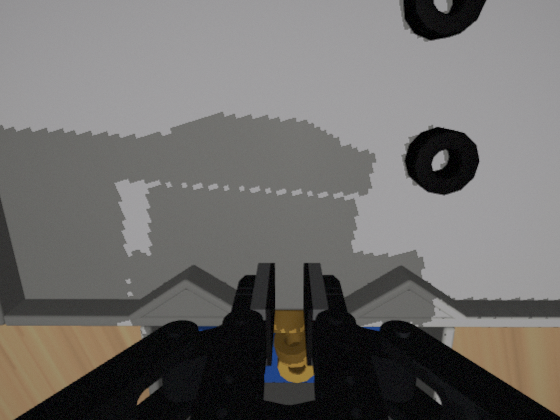

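```bash
python3 -m jog '[{"linear":[-0.02,0.015,0],"rotation":[0,0,0],"grip":12},{"linear":[-0.1,0.03,0],"rotation":[0,0,0],"grip":12},{"linear":[-0.2,0.1,-0.05],"rotation":[0,0,0],"grip":12},{"linear":[-0.3,0.2,-0.15],"rotation":[0,0,0],"grip":12},{"linear":[-0.35,0.3,-0.25],"rotation":[0,0,0],"grip":12},{"linear":[-0.4,0.4,-0.3],"rotation":[0,0,0],"grip":12},{"linear":[-0.4,0.5,-0.3],"rotation":[0,0,0],"grip":12},{"linear":[-0.4,0.5,-0.3],"rotation":[0,0,0],"grip":12},{"linear":[-0.4,0.5,-0.3],"rotation":[0,0,0],"grip":12}]'
python3 - <<'E'
from h import *
c,b,d=snap("top","t15");_,s,_=snap("scene","s15")
x=cv2.resize(s[150:260,130:260],(400,340),interpolation=cv2.INTER_CUBIC);y=cv2.resize(b[230:330,320:410],(380,340),interpolation=cv2.INTER_CUBIC)
cv2.imwrite("pics/m15.png",np.hstack([x,y])[:,:,::-1])
for ce,ar,bb in blobs(b[240:320,330:400],(18,120,60),(35,255,255)): print(ce,ar,bb)
dd=d.copy()
for v in range(268,292,3): print(v,[int(dep(c,d,u,v)[2]) for u in range(350,382,3)])
E
```

```text
time_s: 14.92
eef_pos: [473.0, 100.2, 184.5]
ee_rot: [0.698, 0.101, 0.702, -0.101]
force: [0.2, -0.8, -0.3]
grip_width: 0.143
[63.5, 0.3] 19 [56, 0, 14, 2]
[56.2, 7.8] 26 [48, 7, 18, 3]
[33.5, 40.4] 229 [21, 34, 27, 14]
[67.3, 39.1] 22 [65, 37, 5, 5]
[66.0, 48.2] 49 [62, 45, 8, 7]
[63.3, 67.0] 233 [55, 56, 15, 22]
[15.6, 73.3] 174 [4, 67, 30, 11]
268 [44, 33, 22, 11, 4, 9, 9, 8, 7, 5, 7]
271 [40, 29, 16, 6, 7, 9, 3, 7, 7, 7, 6]
274 [38, 25, 28, 28, 8, 8, 6, 7, 8, 8, 7]
277 [33, 34, 35, 27, 19, 31, 27, 21, 19, 8, 5]
280 [32, 33, 35, 20, 14, 35, 31, 20, 16, 18, 7]
283 [28, 28, 31, 22, 22, 28, 28, 7, 8, 19, 5]
286 [22, 13, 6, 4, 8, 8, 8, 18, 19, 19, 8]
289 [20, 10, 8, 8, 927, 9, 5, 7, 9, 7, 7]
```

View pics/m15.png

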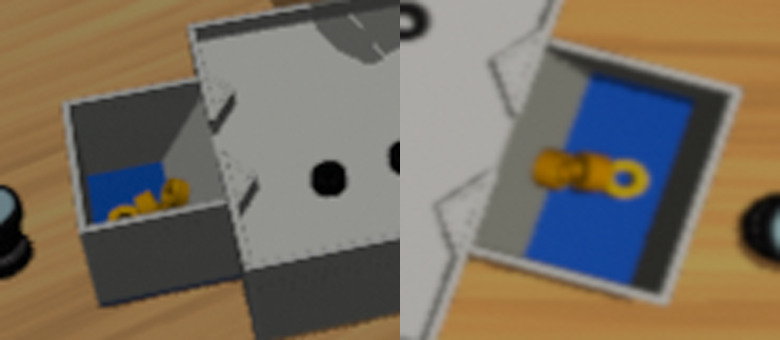

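View pics/t15.png

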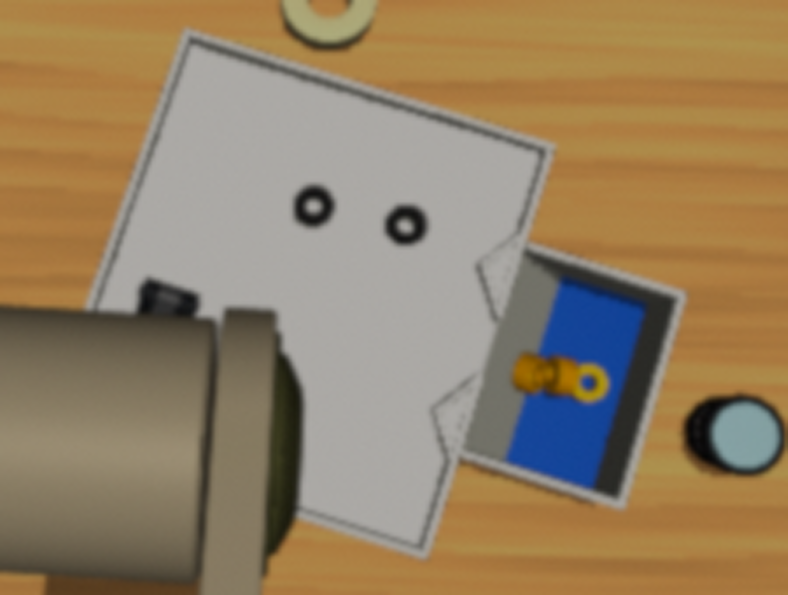

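```bash
python3 - <<'E'
from h import *
c,b,d=pickle.load(open("pics/t15.pkl","rb"))
print(w2t(atz(c,354.3,279.4,30)),w2t(dep(c,d,354,279)),w2t(dep(c,d,365,280)))
w,p,dw=pickle.load(open("pics/w14.pkl","rb"))
P=np.array([515.7,-71.2,63.6]);o=w2t(P)
for u,v in[(262,280),(245,290),(315,280),(338,300),(350,330),(400,330),(420,340),(440,360),(460,380),(500,400),(180,330)]:
    q=w2t(dep(w,dw,u,v));print((u,v),(q-o).round(0))
tp(0,-222,180)
E
```

```text
[  -4.8 -131.3   30. ] [  -4.5 -129.5   35.7] [   0.6 -151.5   35.6]
(262, 280) [-11.  10.  18.]
(245, 290) [-17.   6.  19.]
(315, 280) [ 9. 10. 19.]
(338, 300) [17.  6. 25.]
(350, 330) [17. 10. 49.]
(400, 330) [31. 12. 51.]
(420, 340) [36. 11. 54.]
(440, 360) [39. 10. 61.]
(460, 380) [40. 11. 69.]
(500, 400) [47. 11. 75.]
(180, 330) [-31.  12.  51.]
now [-92.7  60.7 183.8]
lin [0.013, -0.942, 0.311] rot [-0.004, -0.013, 0.004] mm 297.5542334035073
```

```bash
python3 -m jog '[{"linear":[0,-0.1,0.03],"rotation":[0,0,0],"grip":12},{"linear":[0,-0.22,0.07],"rotation":[0,0,0],"grip":5},{"linear":[0,-0.34,0.11],"rotation":[0,0,0],"grip":0},{"linear":[0,-0.46,0.15],"rotation":[0,0,0],"grip":0},{"linear":[0,-0.58,0.19],"rotation":[0,0,0],"grip":0},{"linear":[0,-0.7,0.23],"rotation":[0,0,0],"grip":0},{"linear":[0,-0.82,0.27],"rotation":[0,0,0],"grip":0},{"linear":[0.01,-0.94,0.31],"rotation":[0,0,0],"grip":0},{"linear":[0.01,-0.94,0.31],"rotation":[0,0,0],"grip":0},{"linear":[0.01,-0.94,0.31],"rotation":[0,0,0],"grip":0}]'
python3 - <<'E'
from h import *
snap("wrist","w16");print(w2t(cur()[0]))
E
```

```text
time_s: 15.85
eef_pos: [480.5, -200.9, 180.0]
ee_rot: [0.697, 0.104, 0.702, -0.104]
force: [-0.2, 0.1, 0.3]
grip_width: 0.002
[  -0.7 -222.5  180.3]
```

View pics/w16.png

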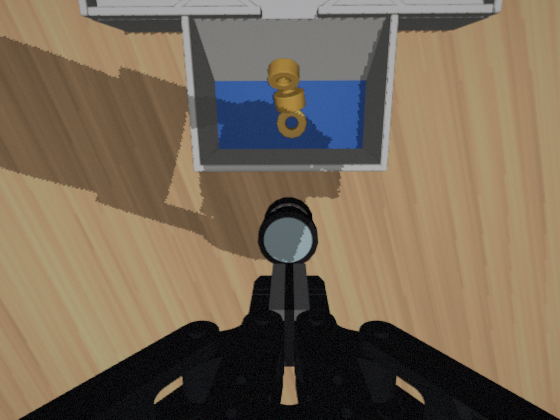

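```bash
python3 -m jog '[{"linear":[0,0.09,0.04],"rotation":[0,0,0],"grip":0},{"linear":[0.05,0.18,0.08],"rotation":[0,0,0],"grip":0},{"linear":[0.15,0.265,0.102],"rotation":[0,0,0],"grip":0},{"linear":[0.25,0.265,0.102],"rotation":[0,0,0],"grip":0},{"linear":[0.27,0.265,0.102],"rotation":[0,0,0],"grip":0},{"linear":[0.27,0.265,0.102],"rotation":[0,0,0],"grip":0}]'
python3 - <<'E'
from h import *
tp(30,-143,26);snap("wrist","w17")
E
```

```text
time_s: 16.4
eef_pos: [531.3, -131.0, 97.6]
ee_rot: [0.695, 0.103, 0.704, -0.102]
force: [0.9, -0.9, 0.8]
grip_width: 0.006
now [  28.3 -142.6   97.6]
lin [0.239, -0.001, 0.008] rot [-0.007, -0.024, 0.002] mm 71.65613451270363
```

View pics/w17.png

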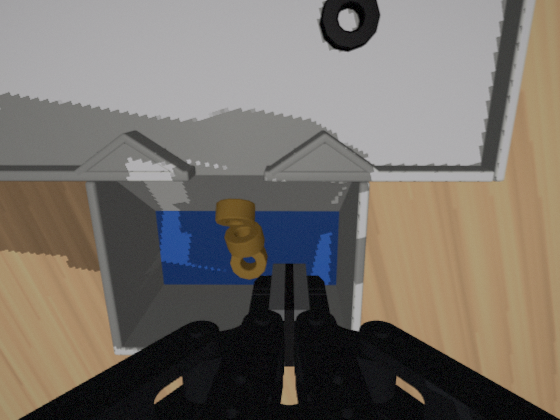

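```bash
python3 -m jog '[{"linear":[0.08,0,0.006],"rotation":[0,0,0],"grip":0},{"linear":[0.16,0,0.006],"rotation":[0,0,0],"grip":0},{"linear":[0.22,0,0.006],"rotation":[0,0,0],"grip":0},{"linear":[0.239,0,0.006],"rotation":[0,0,0],"grip":0},{"linear":[0.239,0,0.006],"rotation":[0,0,0],"grip":0},{"linear":[0.239,0,0.006],"rotation":[0,0,0],"grip":0}]'
python3 - <<'E'
from h import *
tp(0,-143,26);
E
```

```text
time_s: 16.95
eef_pos: [534.2, -133.4, 29.9]
ee_rot: [0.698, 0.103, 0.701, -0.104]
force: [0.6, -0.3, 0.4]
grip_width: -0.002
now [  31.8 -144.    29.9]
lin [0.013, 0.003, -0.106] rot [-0.01, -0.01, 0.004] mm 32.038564187408014
```

```bash
python3 -m jog '[{"linear":[0.01,0,-0.02],"rotation":[0,0,0],"grip":0},{"linear":[0.01,0,-0.04],"rotation":[0,0,0],"grip":0},{"linear":[0.01,0,-0.055],"rotation":[0,0,0],"grip":0},{"linear":[0.01,0,-0.07],"rotation":[0,0,0],"grip":0},{"linear":[0.01,0,-0.08],"rotation":[0,0,0],"grip":0},{"linear":[0.01,0,-0.09],"rotation":[0,0,0],"grip":0},{"linear":[0.01,0,-0.1],"rotation":[0,0,0],"grip":0},{"linear":[0.01,0,-0.1],"rotation":[0,0,0],"grip":0}]'
python3 - <<'E'
from h import *
tp(0,-143,26);snap("scene","s18");snap("wrist","w18")
E
```

```text
time_s: 17.62
eef_pos: [506.1, -124.7, 28.2]
ee_rot: [0.699, 0.103, 0.7, -0.104]
force: [2.1, 2.1, 9.3]
grip_width: 0.002
now [   2.4 -143.7   28.2]
lin [0.007, 0.002, -0.008] rot [-0.01, -0.005, 0.004] mm 3.331649561029209
```

View pics/w18.png

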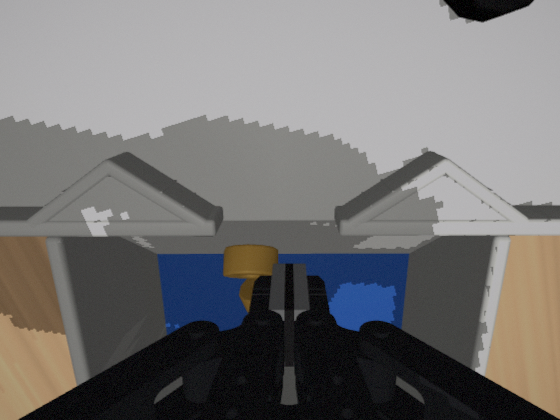

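```bash
python3 -m jog '[{"linear":[-0.02,0,0.03],"rotation":[0,0,0],"grip":0},{"linear":[-0.1,0,0.08],"rotation":[0,0,0],"grip":0},{"linear":[-0.22,0,0.12],"rotation":[0,0,0],"grip":0},{"linear":[-0.24,0,0.12],"rotation":[0,0,0],"grip":0},{"linear":[-0.24,0,0.12],"rotation":[0,0,0],"grip":0},{"linear":[-0.24,0,0.12],"rotation":[0,0,0],"grip":0}]'
python3 - <<'E'
from h import *
tp(0,-143,26);snap("wrist","w19");c,b,d=snap("top","t19")
E
```

```text
time_s: 18.22
eef_pos: [540.3, -134.8, 99.4]
ee_rot: [0.698, 0.103, 0.701, -0.104]
force: [0.2, 0.1, -0.1]
grip_width: 0.002
now [  38.  -143.6   99.4]
lin [0.245, 0.002, -0.126] rot [-0.01, -0.007, 0.004] mm 82.63145410551616
```

View pics/w19.png

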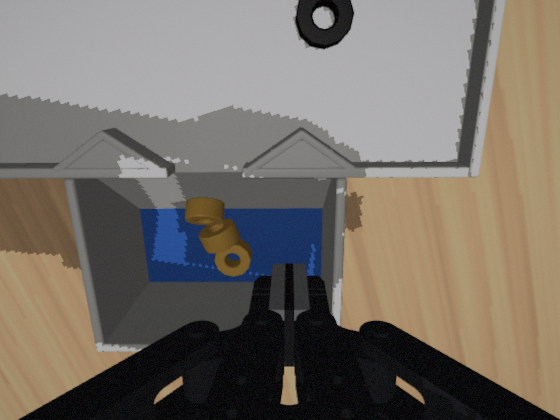

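```bash
python3 - <<'E'
from h import *
c,p,d=pickle.load(open("pics/w19.pkl","rb"))
for u,v in[(205,203),(205,215),(190,212),(220,212),(218,228),(219,240),(203,238),(234,232),(233,250),(233,270)]: print((u,v),w2t(dep(c,d,u,v)))
x=cv2.resize(p[160:300,130:280],(780,600)[::1],interpolation=cv2.INTER_CUBIC);cv2.imwrite("pics/w19z.png",x[:,:,::-1])
E
```

```text
(205, 203) [ -12.1 -130.4   30.6]
(205, 215) [ -12.2 -137.1   32.6]
(190, 212) [ -21.1 -135.6   31.5]
(220, 212) [  -4.7 -137.8   25. ]
(218, 228) [  -8.8 -152.1   14.6]
(219, 240) [  -5.3 -153.7   30.9]
(203, 238) [ -15.2 -152.9   29.6]
(234, 232) [   2.6 -152.    22.1]
(233, 250) [   0.7 -166.2   17.7]
(233, 270) [ 1.000e-01 -1.799e+02  1.890e+01]
```

View pics/w19z.png

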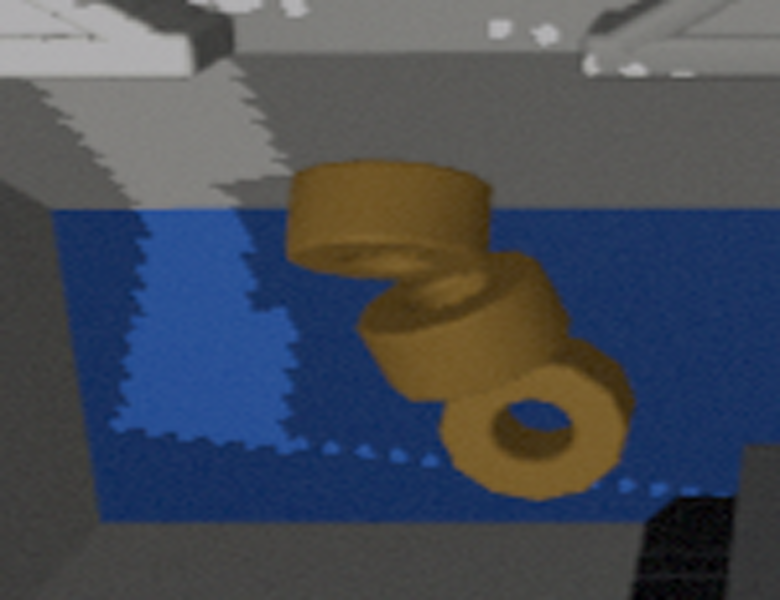

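```bash
python3 -m jog '[{"linear":[0,-0.02,-0.08],"rotation":[0,0,0],"grip":0},{"linear":[0,-0.045,-0.16],"rotation":[0,0,0],"grip":0},{"linear":[0,-0.045,-0.22],"rotation":[0,0,0],"grip":0},{"linear":[0,-0.045,-0.22],"rotation":[0,0,0],"grip":0},{"linear":[0.08,-0.045,-0.22],"rotation":[0,0,0],"grip":0},{"linear":[0.16,-0.045,-0.22],"rotation":[0,0,0],"grip":0},{"linear":[0.22,-0.045,-0.22],"rotation":[0,0,0],"grip":0},{"linear":[0.25,-0.045,-0.22],"rotation":[0,0,0],"grip":0},{"linear":[0.255,-0.045,-0.22],"rotation":[0,0,0],"grip":0},{"linear":[0.255,-0.045,-0.22],"rotation":[0,0,0],"grip":0}]'
python3 - <<'E'
from h import *
tp(0,-157,23)
E
```

```text
time_s: 19.15
eef_pos: [474.6, -129.7, 22.6]
ee_rot: [0.699, 0.103, 0.7, -0.104]
force: [8.9, -2.6, 3.6]
grip_width: 0.001
now [ -26.4 -157.3   22.6]
lin [-0.001, 0.002, 0.088] rot [-0.011, -0.0, 0.005] mm 26.365651250702115
```

```bash
python3 -m jog '[{"linear":[0,0,0.02],"rotation":[0,0,0],"grip":0},{"linear":[0,0,0.04],"rotation":[0,0,0],"grip":0},{"linear":[0,0,0.06],"rotation":[0,0,0],"grip":0},{"linear":[0,0,0.08],"rotation":[0,0,0],"grip":0},{"linear":[0,0,0.1],"rotation":[0,0,0],"grip":0},{"linear":[0,0,0.1],"rotation":[0,0,0],"grip":0}]'
python3 - <<'E'
from h import *
print(w2t(cur()[0]))
E
python3 -m jog '[{"linear":[0,0,-0.03],"rotation":[0,0,0],"grip":0},{"linear":[-0.08,0,-0.03],"rotation":[0,0,0],"grip":0},{"linear":[-0.2,0,0],"rotation":[0,0,0],"grip":0},{"linear":[-0.28,0,0.08],"rotation":[0,0,0],"grip":0},{"linear":[-0.28,0,0.16],"rotation":[0,0,0],"grip":0},{"linear":[-0.28,0,0.16],"rotation":[0,0,0],"grip":0}]'
python3 - <<'E'
from h import *
c,p,d=snap("wrist","w20");print(w2t(cur()[0]))
E
```

```text
time_s: 19.65
eef_pos: [504.4, -138.8, 22.6]
ee_rot: [0.7, 0.103, 0.699, -0.104]
force: [-1.1, 0.6, 0.1]
grip_width: -0.001
[   4.8 -157.6   22.6]
time_s: 20.15
eef_pos: [553.0, -153.7, 108.1]
ee_rot: [0.702, 0.102, 0.697, -0.105]
force: [-0.7, -0.1, -0.3]
grip_width: 0.002
[  53.3 -157.8  106.6]
```

View pics/w20.png

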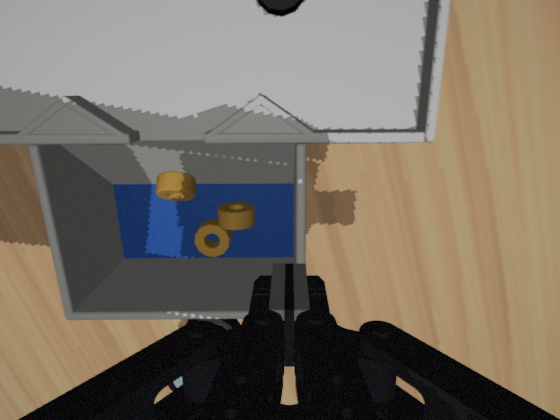

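```bash
python3 -m jog '[{"linear":[-0.1,0.05,0],"rotation":[0,0,0],"grip":0},{"linear":[-0.2,0.15,-0.03],"rotation":[0,0,0],"grip":0},{"linear":[-0.3,0.25,-0.1],"rotation":[0,0,0],"grip":0},{"linear":[-0.4,0.35,-0.2],"rotation":[0,0,0],"grip":0},{"linear":[-0.4,0.45,-0.3],"rotation":[0,0,0],"grip":0},{"linear":[-0.4,0.55,-0.4],"rotation":[0,0,0],"grip":0},{"linear":[-0.4,0.65,-0.5],"rotation":[0,0,0],"grip":0},{"linear":[-0.4,0.7,-0.55],"rotation":[0,0,0],"grip":0},{"linear":[-0.4,0.7,-0.55],"rotation":[0,0,0],"grip":0},{"linear":[-0.4,0.7,-0.55],"rotation":[0,0,0],"grip":0},{"linear":[-0.4,0.7,-0.55],"rotation":[0,0,0],"grip":0},{"linear":[-0.4,0.7,-0.55],"rotation":[0,0,0],"grip":0}]'
python3 - <<'E'
from h import *
c,b,d=snap("top","t21");cs,s,ds=snap("scene","s21")
x=cv2.resize(s[150:260,130:260],(400,340),interpolation=cv2.INTER_CUBIC);y=cv2.resize(b[230:330,320:410],(380,340),interpolation=cv2.INTER_CUBIC)
cv2.imwrite("pics/m21.png",np.hstack([x,y])[:,:,::-1])
a=np.load("pics/top0.npz")['p'];e=np.load("pics/scene0.npz")['p']
for n,o,q in(("bottle",a[200:235,165:200],b[200:235,165:200]),("tape",a[150:190,280:320],b[150:190,280:320]),("loupe",a[280:315,398:435],b[280:315,398:435]),("bottleS",e[140:200,335:370],s[140:200,335:370]),("tapeS",e[245:280,275:315],s[245:280,275:315]),("loupeS",e[205:240,110:145],s[205:240,110:145])):
    print(n,np.abs(o.astype(int)-q).mean().round(2), cv2.phaseCorrelate(cv2.cvtColor(o,7).astype(float),cv2.cvtColor(q,7).astype(float)))
w=pickle.load(open("pics/w20.pkl","rb"))
for u,v in[(176,180),(176,190),(236,210),(236,222),(212,232)]: print((u,v),w2t(dep(w[0],w[2],u,v)))
E
```

```text
time_s: 21.2
eef_pos: [453.5, 95.5, 225.2]
ee_rot: [0.7, 0.103, 0.699, -0.105]
force: [0.2, -0.1, 0.1]
grip_width: 0.003
bottle 3.66 ((0.006466635364457574, -0.0172377417613383), 1.0006726469261047)
tape 4.03 ((-0.072959565185446, 0.04351904248550653), 1.006923851190295)
loupe 3.59 ((0.05627826399433289, 0.005309635197416895), 1.0044288858498194)
bottleS 1.16 ((-0.01921533955608723, 0.009854177203244774), 0.9870755345666404)
tapeS 1.17 ((-0.009943149153382791, -0.0419029006347067), 1.008235476119018)
loupeS 1.28 ((0.04397065485730067, 0.03170297382247966), 0.9970983753296175)
(176, 180) [ -12.4 -133.4   28.8]
(176, 190) [ -11.9 -138.6   32.6]
(236, 210) [  22.1 -154.    24.6]
(236, 222) [  22.4 -160.4   29.2]
(212, 232) [   4.9 -170.9   19.1]
```

View pics/m21.png

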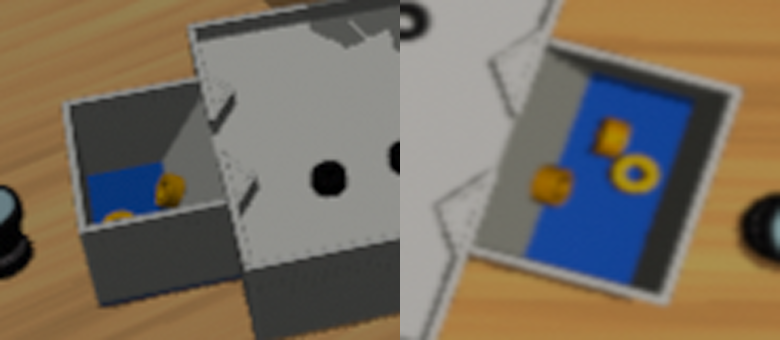

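View pics/t21.png

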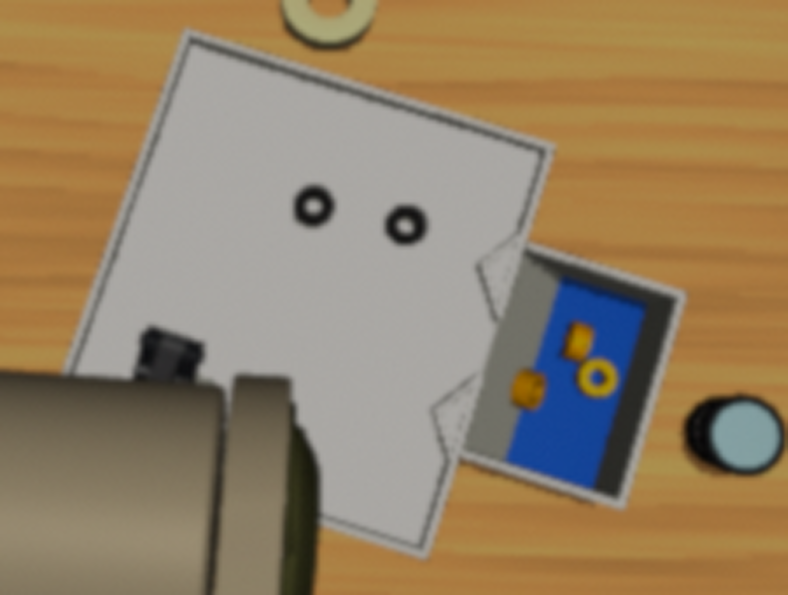

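```bash
python3 -c "
from rig import *
print(finish_job())"
```

```text
the job is handed in; nothing more can be done
None
```

I swept the three brass spacers through the gate one at a time, and all three are in the collecting slot. I handed the job in at about 21 s of the 59 s allowed. I lifted nothing on purpose, and in no picture was a spacer off the pan before it went through the gate.

**How it went:** I pushed each spacer with the two fingertips held 12 mm apart, so it sat between them. The second and third spacers were first swept sideways into line with the gate.

**Extra step:** The second and third spacers came to rest leaning on the ones before them, with the third still partly up the chute. I nudged them twice inside the slot with shut fingers so they settled. The forces I read were up to about 9 N. The second nudge's reading may have been the gripper touching the slot wall.

**Last checks:**
- **First spacer:** lies flat on the blue floor.
- **Second spacer:** on the blue floor, apparently standing on its edge.
- **Third spacer:** its lower edge looks to be down at floor level, but it leans against the foot of the chute. Its centre is at about y -139, z 19, just short of where the flat floor begins. I left it like that instead of reaching lower between the walls.
- **Black spacers:** both still on the pan, with no visible movement.
- **Bottle, magnifier and tape:** shifted less than 0.1 pixel between the first and last pictures in both fixed cameras.
- **Measurements:** an early two-camera height estimate was clearly too high (84–101 mm). The three-camera estimate and the wrist camera's depth readings agreed with the real 72 mm, so I used those.

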